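Settle a three-foot stage top on its kinematic seats

TASK

Put the stage top back on the carriage of the slide rail, its three ball feet fully home in their cone, groove and flat seats, and let go of it. The carriage was left clamped somewhere along the rail, so feel for the seats: slide the feet lightly over the deck until they drop in, without pressing or forcing them, and leave everything else standing where it is.

Things in the scene. Friction and masses are not known exactly. Their poses are not given: they have to be found in the camera images.
- stage_top: Bare metal T-shaped plate, about 0.4 kg, on three ball feet of 10 mm diameter. Origin in the plane of the foot bottoms, under the middle of the handle; z up. Plate from z = 8 to 16 mm. Crossbar of the T: 88 mm along x, y from -28 to 0 mm; tail: 34 mm wide, out to y = +39 mm.
- handle_top (a point): Middle of the top of the stage top's black block handle: 40 mm along the plate's x, 14 mm along its y, standing on the plate from z = 16 to 52 mm, above the plate's origin. Grip it from above across its 14 mm, fingers closing along the plate's y. On the deck the plate slides at 1 to 3.5 N under its own weight (its steel is polished); pushed high up or hard it tips.
- foot_left (a point): Lowest point of the ball foot at (-34, -14, 0) mm of the stage top, which belongs in the cone: a round 60 degree seat about 10 mm wide at the deck. Foot bottom at z = 38 mm of the rail on the deck, 34 mm when home (the same for all three feet); the seats catch the feet only within about 4 mm.
- foot_right (a point): Lowest point of the ball foot at (+34, -14, 0) mm of the stage top, which belongs in the groove: 22 mm long along the rail's x, 60 degree walls, about 10 mm wide at the deck. Once home, the walls of cone and groove stop the plate from sliding farther along y: the push then rises beyond that.
- foot_tail (a point): Lowest point of the ball foot under the tail, at (0, +28, 0) mm of the stage top, which belongs on the flat: the floor, 4 mm below the deck, of an 18 mm square pocket.
- rail: Slide rail fixed on the desk, 56 mm along its x, 200 mm along its y, 16 mm high; origin at the middle of its underside, z up. It bears a dark carriage, 94 mm along x, 139 mm along y, with a level deck 38 mm above the desk and a clamp screw on its -x side. Where the clamped carriage stands along the rail's y varies and IS NOT MEASURED: this pose is the rail's.
- seats_index (a point): Fixed index point of the rail at (0, -25, 38) mm, at deck height. Depending on the carriage, the home place of the stage top's origin is 6 to 44 mm from here along the rail's +y, at x = 0 of the rail, 4 mm below deck height. The plate's axes must be parallel to the rail's (one orientation fits). The deck bears the feet over this whole travel, plate origin from y = -25 to +25 mm.
- objective_case_1: bystander: white, black-footed screw-top objective case, 39 mm across, 82 mm high; origin at the middle of its underside
- objective_case_3: bystander: grey screw-top objective case, 39 mm across, 76 mm high; origin at the middle of its underside
- coverslip_box: bystander: small white box, 29 x 29 x 17 mm; origin at the middle of its underside
- petri_0: bystander: petri dish, 58 mm across, 16 mm high; origin at the middle of its underside
- vial_0: bystander: capped glass vial, 22 mm across, 52 mm high; origin at the middle of its underside
- white_bottle: bystander: white bottle, 48 mm across, 115 mm high; origin at the middle of its underside
- slide_mailer_0: bystander: flat white slide mailer, 34 x 84 x 15 mm; origin at the middle of its underside
- tape_roll: bystander: roll of tape lying flat, 104 mm across, 25 mm high; origin at the middle of its underside

How it is judged:
By the outcome, as a careful person would: the job done as asked, in the order asked, and still so for the second after the job is handed in, with the robot touching nothing.
It also fails if it takes over 64 s, if anything falls off the work surface, if the arm or the gripper's body presses on something with over 40 N, if the wrist force passes 120 N, or if a joint passes its speed limit or range.

ROBOT

A 6-joint arm with a two-finger parallel gripper is mounted at the origin on a cart in front of the work surface, level with it; the furniture and walls round the work are solid. World frame = base frame: x ahead of the robot, y to its left, z up, the work surface at z = 0. Lengths are in mm, angles in rad, forces in N, time in s.
With the tool pointing down it reaches from about 400 to 925 mm from the base axis. Payload 12.5 kg.
Tool frame: the origin (TCP) lies at the very end of the fingers, on their centre line; the grasp point (between the pads) lies 19 mm behind it; z points along the fingers, x is the direction in which the jaws open and shut, and the axes are right-handed (so a half turn about z gives the same grasp; the last joint's range is limited). The gripper opens to 95 mm and grips with 3 to 60 N. Pads are 20 mm wide; open, the fingers measure 119 mm over their backs; the gripper's body (75 mm by 180 mm) begins 59 mm behind the grasp point.
Start: joints at [-1.23, 0.491, 1.559, -0, 1.092, -0.106], TCP at [270.075, -563.654, 214.661] pointing down, gripper open.
Joint ranges: [-3.1, 3.1], [-0.84, 2.19], [0.05, 2.79], [-1.13, 4.28], [0.06, 2.93], [-2.69, 2.69]. Speed limits (rad/s): [2.22, 2.22, 2.79, 3.14, 3.14, 3.14].

INTERFACE

Orientations are given as [roll, pitch, yaw] about the fixed x, y, z axes, in that order (R = Rz(yaw) Ry(pitch) Rx(roll)).
In Python, from cell import env gives the robot as it stands.
- The arm moves only by the tool arm_command, never from a script. Its argument "motion" is one flat list of numbers, 7 for each row, row after row: the opening, from -1 (shut) to 1 (fully open), then the shift along the tool's x, y, z in mm, then the turn, a rotation vector about the tool's x, y, z in degrees. In form: [fingers, dx, dy, dz, rx, ry, rz, fingers, dx, dy, dz, rx, ry, rz, ...]. A call has 1 to 20 rows; each row is the pose to reach, as a shift and turn from the pose commanded when the call began, along the tool's axes at that moment; what a row does not reach only later rows make up. A row lasts 1/10 s, in which the tool goes at most 50 mm and 8.59 degrees, less where a joint would pass 70% of its speed; a pose out of reach is approached as far as the arm can. A call with a gripper value outside its range is refused whole. The fingers move at their own pace and stop on an object; the grip force is fixed at half the most. Time passes only in rows, so rows that repeat a pose let the fingers close. It gives the time, the measured TCP pose, the force and the opening at its end, in the units of the state.
- env.state(): the state, without advancing time (a new reading comes with each control period).
- env.read_camera(name): name is "scene" or "top"; returns (picture, depth): 480x640x3 uint8, red, green, blue; 480x640 float32, mm along the optical axis (not along the pixel's ray), 0 where there is no reading.
- env.calibration(name): a dict with "fx", "fy", "cx", "cy" (pixels), "cam_to_world" (4x4, takes a point from camera to world coordinates). Camera axes: x right, y down, z forward; pixel columns grow to the right and rows downward; lengths in mm; the calibration is good to about 2 mm. A picture is of the moment at which its call begins. calibration takes no time and is no camera call.
- env.job_done(): hands the job in, once; it reports no verdict.
Trained networks look in the newest picture that a camera, given by its name, has taken for a name from the list of things; names that differ only in an ending like _2 or _b are one class to them, and where a whole thing is asked for, a point or a joint stands for the part that bears it (a point fixed in the world has none). Each returns a list of dicts, best first, with "confidence" (0 to 1); they miss things now and then, are a little off and sometimes report something else, mostly with a low value. They report only what shows in the picture. A call takes as long as a camera call.
- env.recognise(camera, label): "location" ([column, row] in pixels, amid what is visible of it).
- env.silhouettes(camera, label): "region" (480x640 bool, what is visible of it) and "location" ([column, row] in pixels, amid what is visible of it).
- env.spot_point(camera, label): "location" ([column, row] in pixels: a listed point, or the origin of a listed thing).
The state is a dict: "t": time; "joints": joint angles; "qvel": joint speeds; "tau": joint torques, N m; "eef_pos": TCP position; "tcp_rot": TCP orientation; "ft_force": force on the tool from outside, world axes, zero at the start; "moment": the same for the moment, N m; "opening": opening from 0.0 (shut) to 1.0 (fully open).
Only numpy, scipy, OpenCV 4.12 (cv2) and the standard library are available. Lean on these libraries where they do the work, as an engineer would, in place of code of your own. Each camera call takes 0.05 s, during which the arm holds its last target.

## Working session

There is one attempt and no reset: what is moved stays moved. The work goes in short steps, Python scripts to look and compute and a tool call to move; the robot and the scene stay as the last step left them, time stands still between calls to the robot, and variables do not carry over. Pictures are saved under pics/ and viewed, and the job is handed in when it is done.

Besides the shell and the picture viewer there is one more tool, called after "Call:" as name(argument=value, ...), one argument or row to a line, values as JSON. arm_command: Moves the arm, as the interface text tells. Its arguments: {"type":"object","properties":{"motion":{"type":"array","items":{"type":"number"}}},"required":["motion"]}

```bash
ls; mkdir -p pics
python3 - <<'E'
from cell import env
import cv2, numpy as np
print(env.state())
for c in ("scene","top"):
    p,d=env.read_camera(c)
    np.save(f"pics/{c}_d0.npy",d)
    cv2.imwrite(f"pics/{c}0.png",p[:,:,::-1])
    print(c,env.calibration(c))
    for l in ("stage_top","handle_top","foot_left","foot_right","foot_tail","rail","seats_index"):
        print(l,[(np.round(r["location"]),round(r["confidence"],2)) for r in env.spot_point(c,l)][:3])
E
```

```text
pics
{'t': 0.0, 'joints': array([-1.22959270e+00,  4.91533448e-01,  1.55945002e+00, -8.29310832e-06,
        1.09170246e+00, -1.05608674e-01]), 'qvel': array([ 6.47457665e-04,  1.63219415e-03,  6.03082096e-04, -3.81789331e-05,
        1.13569047e-03,  1.34610491e-03]), 'tau': array([-1.29781853e-03, -6.12647295e+01, -2.58179283e+01,  6.92218076e-02,
        4.82697668e-02, -1.38591836e-04]), 'eef_pos': array([ 269.98923726, -563.40376936,  214.07777739]), 'tcp_rot': array([-3.14148472e+00,  1.08795109e-03, -1.12398014e+00]), 'ft_force': array([-0.10789254, -0.44848354, -0.62223615]), 'moment': array([-0.01774381,  0.03826917,  0.03430823]), 'opening': 1.0011678892343945}
scene {'fx': 467.3004164196003, 'fy': 467.3004164196003, 'cx': 320.03846013864205, 'cy': 244.66442010259038, 'cam_to_world': array([[ 6.96868688e-01, -5.13333374e-01,  5.00862136e-01,
        -1.90216033e+02],
       [-7.17051682e-01, -5.12821433e-01,  4.72071037e-01,
        -7.08378582e+02],
       [ 1.45230203e-02, -6.88115561e-01, -7.25455758e-01,
         1.12612172e+03],
       [ 0.00000000e+00,  0.00000000e+00
[... 290 characters left out ...]
21548, 'cam_to_world': array([[ 8.66963617e-02, -9.70831448e-01,  2.23539796e-01,
         1.88542867e+02],
       [-9.96215769e-01, -8.58703255e-02,  1.34323744e-02,
        -5.96970569e+01],
       [ 6.15486351e-03, -2.23858408e-01, -9.74602242e-01,
         1.58405249e+03],
       [ 0.00000000e+00,  0.00000000e+00,  0.00000000e+00,
         1.00000000e+00]])}
stage_top [(array([198., 245.]), 0.97)]
handle_top [(array([197., 238.]), 0.57)]
foot_left [(array([186., 242.]), 0.9)]
foot_right [(array([208., 249.]), 0.84)]
foot_tail [(array([203., 233.]), 0.94)]
rail [(array([488., 298.]), 0.58), (array([270., 246.]), 0.57)]
seats_index [(array([264., 252.]), 0.88), (array([269., 244.]), 0.46)]
```

View pics/scene0.png

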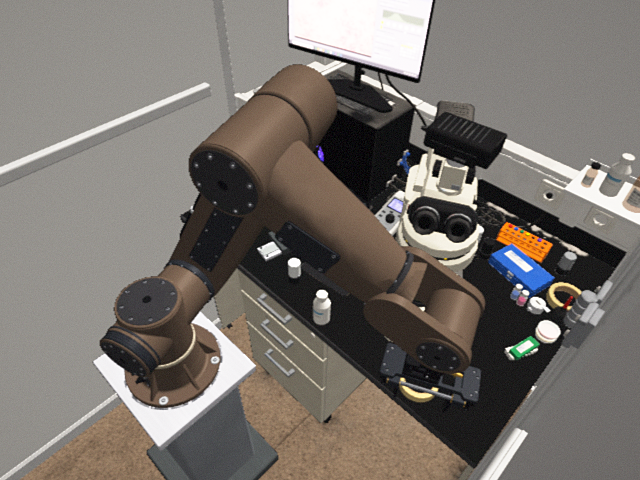

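View pics/top0.png

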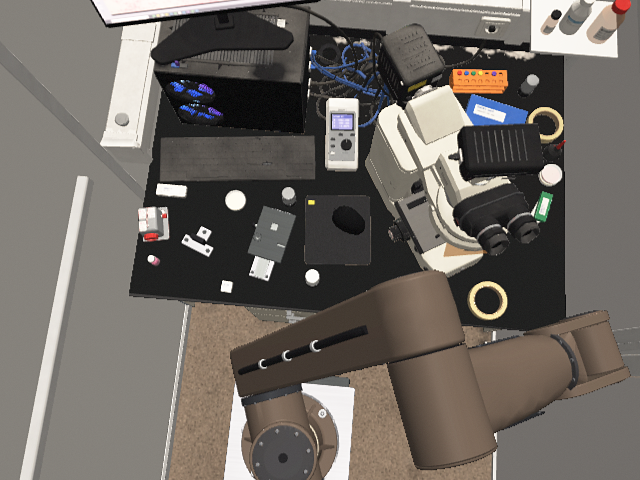

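Run:
```python
import cv2
for n,(x0,y0,w,h) in {"top":(150,180,200,150),"scene":(180,160,240,180)}.items():
    i=cv2.imread(f"pics/{n}0.png")[y0:y0+h,x0:x0+w]
    s=800//w
    cv2.imwrite(f"pics/{n}0z.png",cv2.resize(i,None,fx=s,fy=s,interpolation=cv2.INTER_CUBIC))
```

```text
(no output)
```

View pics/top0z.png

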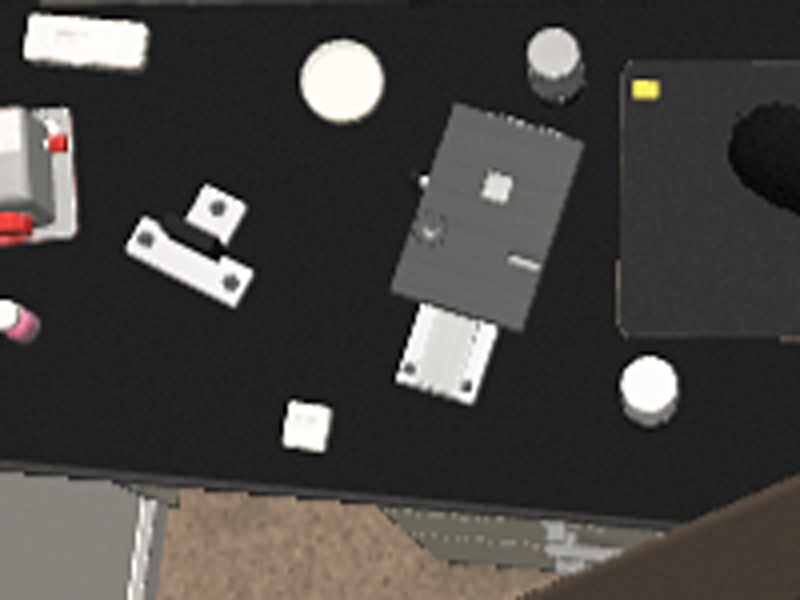

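View pics/scene0z.png

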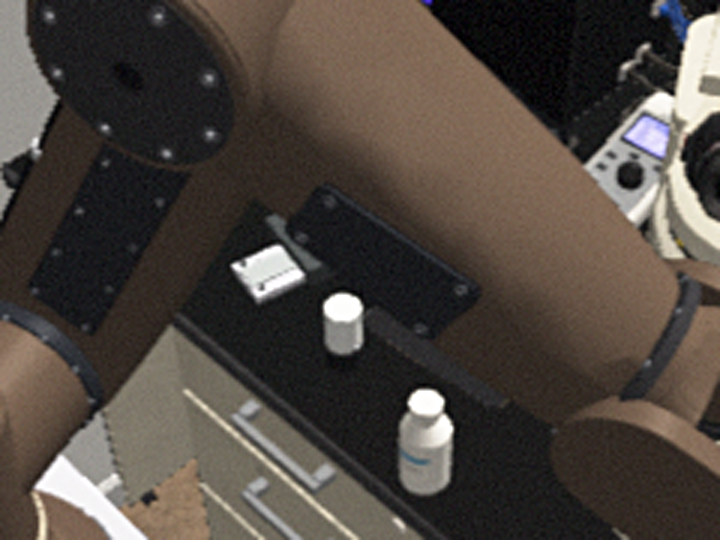

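The top view shows everything needed. The T-plate is at about (198,245), with its tail to the upper right. The carriage deck is at about (272,234), with cone, pocket and groove marks near (257,238), (274,227) and (281,245). Next I'll measure precisely with rectified views.

```bash
cat > h.py <<'E'
import numpy as np, cv2
from cell import env
C=env.calibration("top")
T=C["cam_to_world"]; Ti=np.linalg.inv(T)
def proj(P):
    P=np.atleast_2d(P).astype(float); c=P@Ti[:3,:3].T+Ti[:3,3]
    return np.c_[C["fx"]*c[:,0]/c[:,2]+C["cx"],C["fy"]*c[:,1]/c[:,2]+C["cy"]]
def plane(uv,z):
    uv=np.atleast_2d(uv).astype(float)
    r=np.c_[(uv[:,0]-C["cx"])/C["fx"],(uv[:,1]-C["cy"])/C["fy"],np.ones(len(uv))]@T[:3,:3].T
    return T[:3,3]+r*((z-T[2,3])/r[:,2])[:,None]
def ortho(img,z,x0,x1,y0,y1,s=2):
    # rows: x decreasing downwards; cols: y decreasing rightwards ; s px/mm
    xs=np.arange(x1,x0,-1/s); ys=np.arange(y1,y0,-1/s)
    X,Y=np.meshgrid(xs,ys,indexing="ij")
    uv=proj(np.c_[X.ravel(),Y.ravel(),np.full(X.size,z)]).astype(np.float32)
    return cv2.remap(img,uv[:,0].reshape(X.shape),uv[:,1].reshape(X.shape),cv2.INTER_CUBIC)
E
python3 - <<'E'
from h import *
i=cv2.imread("pics/top0.png"); d=np.load("pics/top_d0.npy")
print(plane([[198,245]],0),plane([[186,242],[208,249],[203,233]],0), plane([[264,252],[269,244]],38), plane([[257.5,238],[274.3,226.8],[281.2,245.5]],38))
# depth heights
v,u=np.mgrid[0:480,0:640]
pc=np.stack([(u-C["cx"])/C["fx"]*d,(v-C["cy"])/C["fy"]*d,d],-1)@T[:3,:3].T+T[:3,3]
np.save("pics/pc0.npy",pc)
for (a,b) in [(186,240),(208,251),(204,232),(198,237),(197,239),(270,220),(265,250),(262,270),(220,290)]: print((a,b),pc[b,a].round(1))
c=plane([[198,243]],16)[0]
a=ortho(i,16,c[0]-75,c[0]+75,c[1]-100,c[1]+100,4); cv2.imwrite("pics/os.png",a); print("os",c)
c=plane([[268,238]],38)[0]
a=ortho(i,38,c[0]-100,c[0]+100,c[1]-130,c[1]+130,3); cv2.imwrite("pics/or.png",a); print("or",c)
E
```

```text
[[498.04294568 303.9632472    0.        ]] [[503.60463435 338.49632944   0.        ]
 [489.17500442 274.68392505   0.        ]
 [533.44927944 294.62530642   0.        ]] [[487.07947266 113.98530704  38.        ]
 [510.42231082 102.82286303  38.        ]] [[524.35490494 135.93975397  38.        ]
 [559.80056431  93.49261534  38.        ]
 [509.1868621   69.23738764  38.        ]]
(186, 240) [506.  335.2  16.2]
(208, 251) [479.9 269.8  19.6]
(204, 232) [530.1 285.6  29.5]
(198, 237) [510.2 295.3  50.5]
(197, 239) [503.5 296.3  54.9]
(270, 220) [ 188.5  -59.7 1584.1]
(265, 250) [492.  111.4  42.4]
(262, 270) [439.6 115.6  23.4]
(220, 290) [378.6 227.8  -4.6]
os [500.53213533 301.04974227  16.        ]
or [526.88393569 107.34270642  38.        ]
```

View pics/os.png

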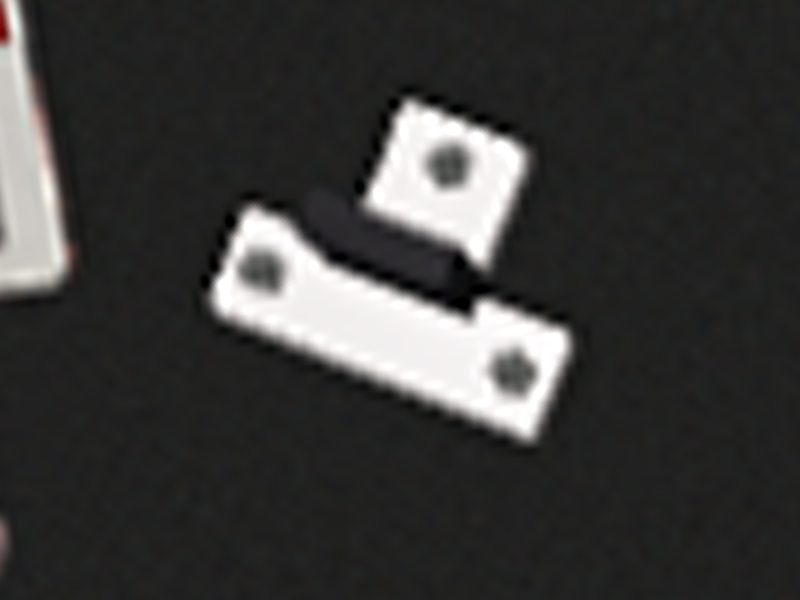

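View pics/or.png

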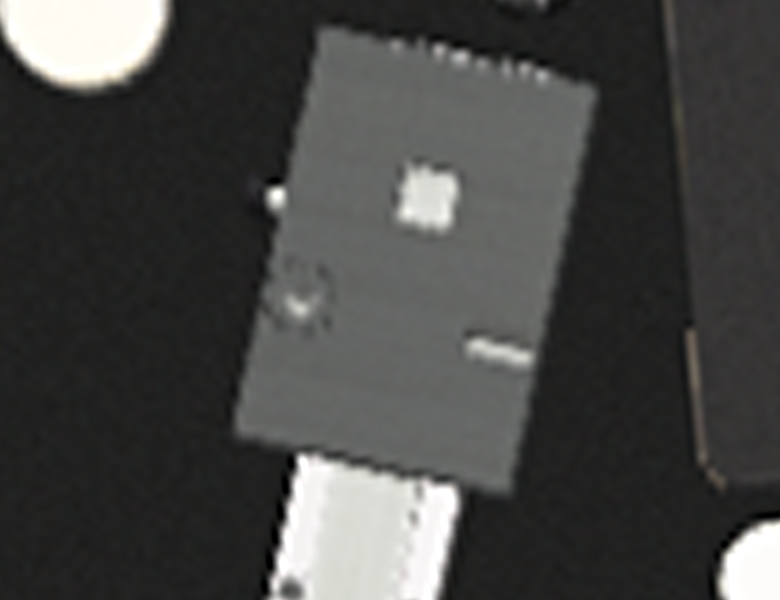

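Run:
```python
from h import *
i=cv2.imread("pics/top0.png"); pc=np.load("pics/pc0.npy"); d=np.load("pics/top_d0.npy")
# deck rect fit
c=np.array([526.88,107.34]); s=4
a=ortho(i,38,c[0]-100,c[0]+100,c[1]-80,c[1]+80,s); g=cv2.GaussianBlur(cv2.cvtColor(a,cv2.COLOR_BGR2GRAY),(0,0),3)
m=((g>65)).astype(np.uint8); 
hsv=g; m2=((g>65)&(g<150)).astype(np.uint8)
m2=cv2.morphologyEx(cv2.morphologyEx(m2,cv2.MORPH_CLOSE,np.ones((75,75))),cv2.MORPH_OPEN,np.ones((91,91)))
n,l,st,_=cv2.connectedComponentsWithStats(m2); k=1+np.argmax(st[1:,4])
ct=max(cv2.findContours((l==k).astype(np.uint8),0,1)[0],key=cv2.contourArea)
(cx,cy),(w,h),ang=cv2.minAreaRect(ct); print("deck",c[0]+100-cy/s,c[1]+80-cx/s,w/s,h/s,ang)
# plate mask fit: bright dots by blobs
c=np.array([500.53,301.05]); a=ortho(i,16,c[0]-75,c[0]+75,c[1]-100,c[1]+100,4)
g=cv2.GaussianBlur(cv2.cvtColor(a,cv2.COLOR_BGR2GRAY),(0,0),2)
for (u,v) in [(262,272),(515,372),(450,165)]:
    w=255-g[v-22:v+23,u-22:u+23].astype(float); w=np.clip(w-110,0,None); yy,xx=np.mgrid[-22:23,-22:23]
    ww=w*(np.hypot(xx,yy)<20); print(c[0]+75-(v+(ww*yy).sum()/ww.sum())/4, c[1]+100-(u+(ww*xx).sum()/ww.sum())/4)
# tall stuff map
ok=(d>0)
for x0 in range(300,900,75):
    r=[]
    for y0 in range(-500,500,75):
        q=ok&(pc[...,0]>x0)&(pc[...,0]<x0+75)&(pc[...,1]>y0)&(pc[...,1]<y0+75)
        r.append(int(np.percentile(pc[...,2][q],98)) if q.any() else -99)
    print(x0,r)
```

```text
deck 539.4034603881836 100.03419860839844 102.32530975341797 148.1770477294922 8.997143745422363
507.6545141009876 335.4467910832573
482.23344493241314 272.67503564706556
533.9381327639751 288.72680512422363
300 [573, -99, -99, 775, 778, 736, 7, 6, 5, 6, 6, 6, 428, 643]
375 [29, 476, -99, 5, 6, 7, 87, 12, 20, 21, 7, 7, 428, 674]
450 [491, 491, 467, 7, 9, 10, 10, 43, 44, 8, 55, 20, 428, 703]
525 [606, 609, 609, 581, 40, 48, 11, 45, 45, 7, 20, 12, 427, 732]
600 [607, 610, 610, 392, 41, 49, 11, 81, 39, 24, 8, 342, 754, 764]
675 [-99, 392, 411, 422, 375, 8, 22, 25, 25, 26, 27, 331, 354, 775]
750 [-99, 392, 429, 478, 478, 54, 37, 30, 31, 32, 32, 331, 341, 693]
825 [-99, -99, 315, 481, 480, 55, 54, 325, 328, 328, 332, 337, 516, 590]
```

Call:
arm_command(
  motion=[1,-250.4,-203.1,0,0,0,-5,1,-250.4,-203.1,0,0,0,-10,1,-250.4,-203.1,0,0,0,-12,1,-250.4,-203.1,0,0,0,-14,1,-250.4,-203.1,0,0,0,-16,1,-250.4,-203.1,0,0,0,-18,1,-250.4,-203.1,0,0,0,-20,1,-393.7,-343.9,0,0,0,-22,1,-393.7,-343.9,0,0,0,-24,1,-393.7,-343.9,0,0,0,-26,1,-393.7,-343.9,0,0,0,-28,1,-393.7,-343.9,0,0,0,-30,0.5,-675,-587.4,0,0,0,-32,0.3,-675,-587.4,0,0,0,-34,0,-675,-587.4,0,0,0,-36,0,-675,-587.4,0,0,0,-38,0,-675,-587.4,0,0,0,-40,0,-675,-587.4,0,0,0,-42.6,0,-675,-587.4,0,0,0,-42.6,0,-675,-587.4,0,0,0,-42.6],
)

```text
t: 2.8
eef_pos: [508.5, 302.5, 214.4]
tcp_rot: [-3.141, -0.0, -0.378]
ft_force: [-0.9, -0.8, 0.1]
opening: 0.504
```

Run:
```python
from h import *
from scipy.optimize import minimize
i=cv2.imread("pics/top0.png").astype(np.float32).mean(2)
i=cv2.GaussianBlur(i,(0,0),0.7)
def samp(P): 
    uv=proj(P).astype(np.float32); return cv2.remap(i,uv[:,:1],uv[:,1:],cv2.INTER_LINEAR).ravel()
t=np.linspace(.1,.9,80)
def cost(p):
    c=np.array(p[:2]); a=p[2]; X=np.array([np.cos(a),np.sin(a)]); Y=np.array([-X[1],X[0]])
    s=0
    for (e,L,n,N) in [(Y,139,X,47),(Y,139,-X,47),(X,94,Y,69.5),(X,94,-Y,69.5)]:
        pts=lambda o: np.c_[c+np.outer((t-.5)*L,e)+n*(N+o),np.full(80,38)]
        s+=np.sum(np.clip(samp(pts(-1.5)),0,90)-np.clip(samp(pts(1.5)),0,90))/80
    return -s
best=min((minimize(cost,[539.8+dx,98.7+dy,np.deg2rad(-101.8+da)],method="Nelder-Mead",options=dict(initial_simplex=None)) for dx in(-2,0,2) for dy in(-2,0,2) for da in(-1,0,1)),key=lambda r:r.fun)
print(best.x[:2],np.rad2deg(best.x[2]),best.fun)
s=env.state(); print({k:np.round(s[k],3) for k in("t","joints","eef_pos","tcp_rot","ft_force","opening")})
```

```text
[542.19470168  98.75935219] -101.99453153777743 -96.90640258789062
{'t': np.float64(2.8), 'joints': array([0.425, 0.443, 1.644, 0.   , 1.053, 0.803]), 'eef_pos': array([508.522, 302.536, 214.378]), 'tcp_rot': array([-3.141, -0.   , -0.378]), 'ft_force': array([-0.851, -0.821,  0.107]), 'opening': np.float64(0.504)}
```

Call:
arm_command(
  motion=[0,0,0,50,0,0,0,0,0,0,100,0,0,0,0,0,0,130,0,0,0,0,0,0,145,0,0,0,0,0,0,145,0,0,0,0,0,0,145,0,0,0],
)

```text
t: 3.4
eef_pos: [508.5, 299.0, 70.1]
tcp_rot: [-3.141, -0.0, -0.38]
ft_force: [-0.2, -0.1, 0.6]
opening: 0.495
```

Run:
```python
from h import *
s=env.state(); print({k:np.round(s[k],3) for k in("t","eef_pos","tcp_rot","ft_force","opening")})
for c in("scene","top"):
    p,d=env.read_camera(c); cv2.imwrite(f"pics/{c}1.png",p[:,:,::-1])
i=cv2.imread("pics/top1.png")[200:290,140:260]; j=cv2.imread("pics/scene1.png")[150:330,120:360]
cv2.imwrite("pics/1z.png",np.hstack([cv2.resize(i,(400,300)),cv2.resize(j,(400,300))]))
```

```text
{'t': np.float64(3.4), 'eef_pos': array([508.454, 299.01 ,  70.074]), 'tcp_rot': array([-3.141, -0.   , -0.38 ]), 'ft_force': array([-0.201, -0.136,  0.565]), 'opening': np.float64(0.495)}
```

View pics/1z.png

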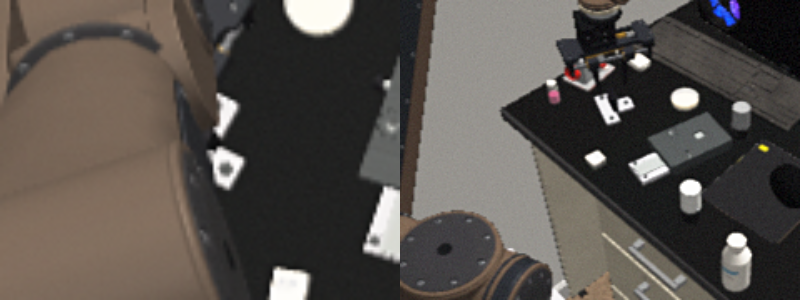

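Run:
```python
from h import *
K=env.calibration("scene"); S=np.linalg.inv(K["cam_to_world"])
def ps(P): c=S[:3,:3]@P+S[:3,3]; return [K["fx"]*c[0]/c[2]+K["cx"],K["fy"]*c[1]/c[2]+K["cy"]]
x0,y0,w=200,140,80
i=cv2.resize(cv2.imread("pics/scene1.png")[y0:y0+60,x0:x0+w],None,fx=10,fy=10,interpolation=cv2.INTER_CUBIC)
for P,c in [((508.5,299,70),(0,255,0)),((508,299,52),(0,0,255)),((508,299,16),(255,0,0))]+[((508.5+k*.928*23.7,299-k*.371*23.7,70),(0,255,255)) for k in(-1,1)]:
    u=ps(np.array(P)); print(u); cv2.circle(i,(int((u[0]-x0+.5)*10),int((u[1]-y0+.5)*10)),5,c,-1)
cv2.imwrite("pics/s1z.png",i)
```

```text
[np.float64(246.41604092334413), np.float64(201.0530619660292)]
[np.float64(246.82611254715238), np.float64(205.08332520796176)]
[np.float64(247.84887520529026), np.float64(212.81648578163387)]
[np.float64(239.7188657203311), np.float64(202.8635876887983)]
[np.float64(253.05569398108628), np.float64(199.25808687774173)]
```

View pics/s1z.png

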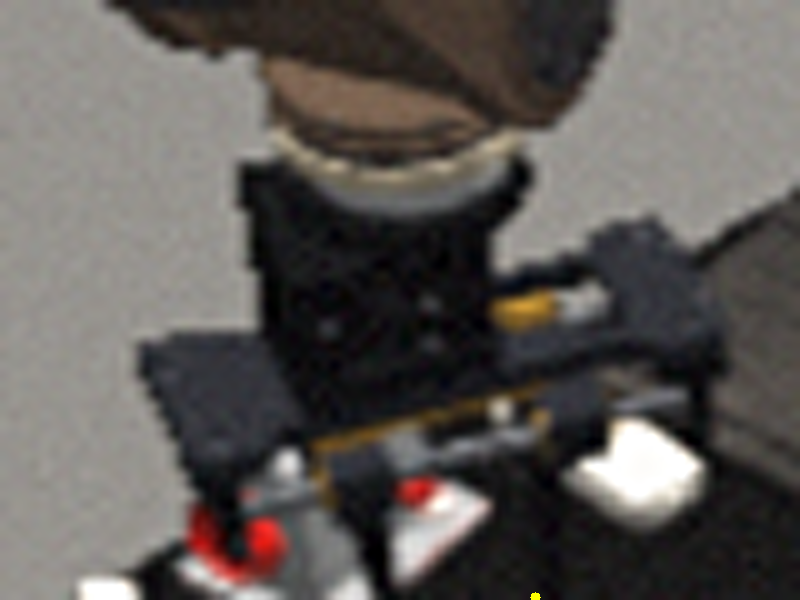

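Run:
```python
import cv2
x0,y0,w=205,175,80
i=cv2.resize(cv2.imread("pics/scene1.png")[y0:y0+60,x0:x0+w],None,fx=10,fy=10,interpolation=cv2.INTER_CUBIC)
for u,c in [((246.4,201),(0,255,0)),((246.8,205.1),(0,0,255)),((247.8,212.8),(255,0,0)),((239.7,202.9),(0,255,255)),((253,199.3),(0,255,255))]:
    cv2.circle(i,(int((u[0]-x0+.5)*10),int((u[1]-y0+.5)*10)),5,c,-1)
cv2.imwrite("pics/s1z2.png",i)
```

```text
(no output)
```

View pics/s1z2.png

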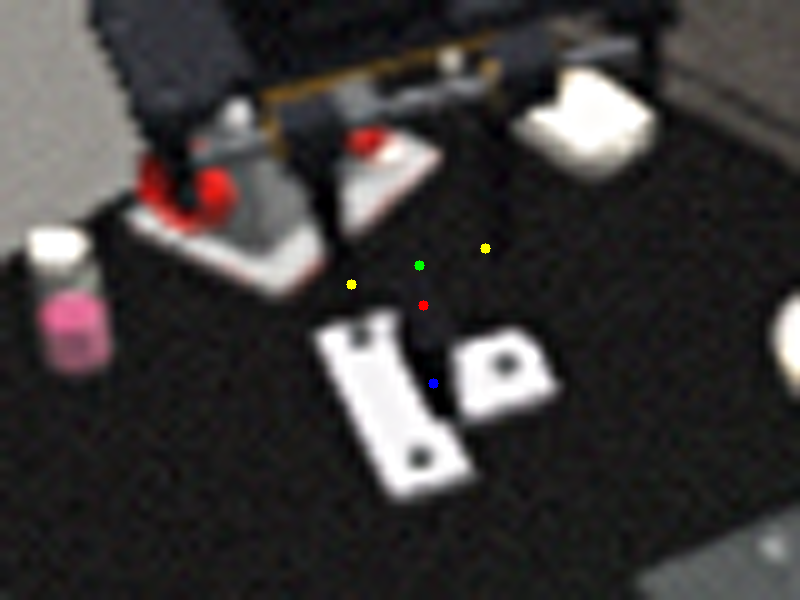

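Call:
arm_command(
  motion=[0,0,0,25,0,0,0,0,0,0,46,0,0,0,0,0,0,46,0,0,0,-0.5,0,0,46,0,0,0,-1,0,0,46,0,0,0,-1,0,0,46,0,0,0,-1,0,0,46,0,0,0,-1,0,0,46,0,0,0,-1,0,0,46,0,0,0],
)

```text
t: 4.4
eef_pos: [508.3, 298.9, 24.1]
tcp_rot: [-3.141, -0.0, -0.38]
ft_force: [-1.8, -1.4, 5.8]
opening: 0.148
```

Call:
arm_command(
  motion=[-1,0,0,-10,0,0,0,-1,0,0,-30,0,0,0,-1,0,0,-55,0,0,0,-1,0,0,-70,0,0,0,-1,0,0,-70,0,0,0,-1,8,18,-70,0,0,-2,-1,24,53,-70,0,0,-4,-1,41,89,-70,0,0,-6,-1,57,125,-70,0,0,-8,-1,73,160,-70,0,0,-9,-1,81.4,177.6,-70,0,0,-9.9,-1,81.4,177.6,-70,0,0,-9.9,-1,81.4,177.6,-70,0,0,-9.9,-1,81.4,177.6,-70,0,0,-9.9],
)

```text
t: 5.8
eef_pos: [517.6, 104.5, 93.2]
tcp_rot: [3.141, 0.001, -0.207]
ft_force: [-0.2, -0.5, -5.5]
opening: 0.148
```

Run:
```python
from h import *
s=env.state(); print({k:np.round(s[k],3) for k in("t","eef_pos","tcp_rot","ft_force","moment","opening")})
for c in("scene","top"):
    p,d=env.read_camera(c); cv2.imwrite(f"pics/{c}2.png",p[:,:,::-1])
i=cv2.imread("pics/top2.png")[180:330,180:380]; j=cv2.imread("pics/scene2.png")[170:290,200:360]
cv2.imwrite("pics/2z.png",np.hstack([cv2.resize(i,(400,300)),cv2.resize(j,(400,300),interpolation=cv2.INTER_CUBIC)]))
```

```text
{'t': np.float64(5.8), 'eef_pos': array([517.563, 104.452,  93.227]), 'tcp_rot': array([ 3.141e+00,  1.000e-03, -2.070e-01]), 'ft_force': array([-0.227, -0.532, -5.456]), 'moment': array([ 0.012, -0.099,  0.06 ]), 'opening': np.float64(0.148)}
```

View pics/2z.png

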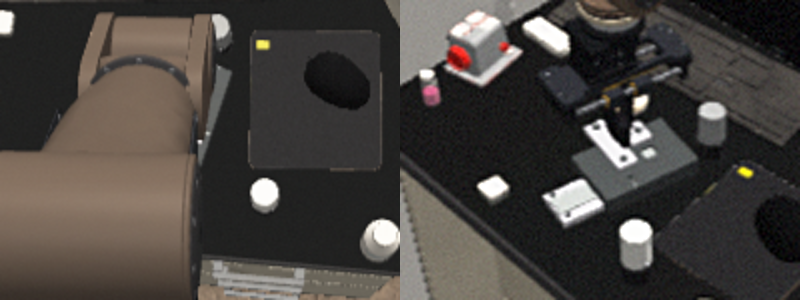

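```bash
cat >> h.py <<'E'
K=env.calibration("scene"); S=np.linalg.inv(K["cam_to_world"])
def ps(P):
    P=np.atleast_2d(P).astype(float); c=P@S[:3,:3].T+S[:3,3]; return np.c_[K["fx"]*c[:,0]/c[:,2]+K["cx"],K["fy"]*c[:,1]/c[:,2]+K["cy"]]
def fr(o,yaw,p):
    a=np.deg2rad(yaw); X=np.array([np.cos(a),np.sin(a)]); Y=np.array([-X[1],X[0]])
    p=np.atleast_2d(p).astype(float); return np.c_[np.array(o)+p[:,:1]*X+p[:,1:2]*Y,p[:,2]]
def overlay(img,x0,y0,w,h,s,sets):
    i=cv2.resize(img[y0:y0+h,x0:x0+w],None,fx=s,fy=s,interpolation=cv2.INTER_CUBIC)
    for P,c,closed in sets:
        u=((ps(P)-[x0,y0]+.5)*s).astype(np.int32)
        if closed: cv2.polylines(i,[u.reshape(-1,1,2)],True,c,1)
        else:
            for q in u: cv2.circle(i,tuple(map(int,q)),3,c,-1)
    return i
E
python3 - <<'E'
from h import *
im=cv2.imread("pics/scene2.png")
deck=fr((540.5,98.7),-101.9,[[-47,-69.5,38],[47,-69.5,38],[47,69.5,38],[-47,69.5,38]])
seats=fr((532.8,100.8),-101.9,[[-34,-14,38],[34,-14,38],[0,28,38]])
z=93.2-24.1+16
pl=fr((517.6,104.5),-101.9,[[-44,-28,z],[44,-28,z],[44,0,z],[17,0,z],[17,39,z],[-17,39,z],[-17,0,z],[-44,0,z]])
cv2.imwrite("pics/ov2.png",overlay(im,255,205,100,75,8,[(deck,(0,255,0),1),(seats,(0,0,255),0),(pl,(255,0,255),1)]))
E
```

```text
(no output)
```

View pics/ov2.png

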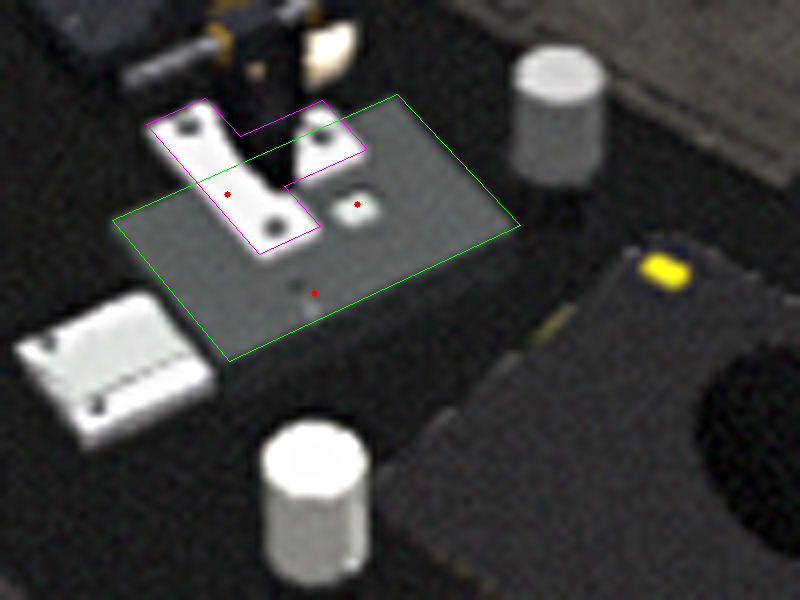

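Call:
arm_command(
  motion=[-1,0,0,10,0,0,0,-1,0,0,20,0,0,0,-1,0,0,26,0,0,0,-1,0,0,28,0,0,0,-1,0,0,28,0,0,0,-1,0,0,28,0,0,0],
)

```text
t: 6.5
eef_pos: [517.9, 103.7, 65.7]
tcp_rot: [3.142, -0.0, -0.208]
ft_force: [-0.2, -1.0, -4.4]
opening: 0.146
```

Call:
arm_command(
  motion=[-1,0,0,0.5,0,0,0,-1,0,0,1,0,0,0,-1,0,0,1.5,0,0,0,-1,0,0,1.5,0,0,0,-1,0,0,1.5,0,0,0],
)

```text
t: 7.0
eef_pos: [517.8, 103.7, 64.1]
tcp_rot: [3.142, -0.0, -0.208]
ft_force: [-0.0, 0.2, -4.0]
opening: 0.144
```

Call:
arm_command(
  motion=[-1,0,0,0.5,0,0,0,-1,0,0,1,0,0,0,-1,0,0,1.3,0,0,0,-1,0,0,1.3,0,0,0,-1,0,0,1.3,0,0,0],
)

```text
t: 7.5
eef_pos: [517.8, 103.7, 62.8]
tcp_rot: [3.142, 0.0, -0.208]
ft_force: [-0.3, 1.1, -3.5]
opening: 0.147
```

Call:
arm_command(
  motion=[-1,0,0,0.3,0,0,0,-1,0,0,0.6,0,0,0,-1,0,0,0.6,0,0,0,-1,0,0,0.6,0,0,0],
)

```text
t: 7.9
eef_pos: [517.8, 103.7, 62.3]
tcp_rot: [3.142, -0.0, -0.208]
ft_force: [-1.9, 0.3, -2.2]
opening: 0.144
```

Call:
arm_command(
  motion=[-1,0,0,0.3,0,0,0,-1,0,0,0.3,0,0,0,-1,0,0,0.3,0,0,0],
)

```text
t: 8.2
eef_pos: [517.9, 103.8, 62.2]
tcp_rot: [-3.142, -0.0, -0.208]
ft_force: [-1.6, -0.3, 4.1]
opening: 0.149
```

Call:
arm_command(
  motion=[-0.6,0,0,0,0,0,0,-0.6,0,0,0,0,0,0,-0.6,0,0,0,0,0,0,-0.6,0,0,2,0,0,0,-0.6,0,0,4,0,0,0,-0.6,0,0,4,0,0,0,-0.6,0,0,4,0,0,0],
)

```text
t: 8.9
eef_pos: [517.7, 103.7, 57.8]
tcp_rot: [3.141, 0.0, -0.208]
ft_force: [-0.3, 0.1, 0.5]
opening: 0.198
```

Run:
```python
from h import *
s=env.state(); print({k:np.round(s[k],3) for k in("t","eef_pos","tcp_rot","ft_force","moment","opening")})
p,d=env.read_camera("scene"); im=p[:,:,::-1].copy(); cv2.imwrite("pics/scene3.png",im)
seats=fr((532.8,100.8),-101.9,[[-34,-14,38],[34,-14,38],[0,28,38]])
z=38+16
pl=fr((517.8,103.7),-101.9,[[-44,-28,z],[44,-28,z],[44,0,z],[17,0,z],[17,39,z],[-17,39,z],[-17,0,z],[-44,0,z]])
cv2.imwrite("pics/ov3.png",overlay(im,255,205,100,75,8,[(seats,(0,0,255),0),(pl,(255,0,255),1)]))
```

```text
{'t': np.float64(8.9), 'eef_pos': array([517.743, 103.749,  57.77 ]), 'tcp_rot': array([ 3.141,  0.   , -0.208]), 'ft_force': array([-0.322,  0.144,  0.525]), 'moment': array([-0.02 , -0.08 , -0.008]), 'opening': np.float64(0.198)}
```

View pics/ov3.png

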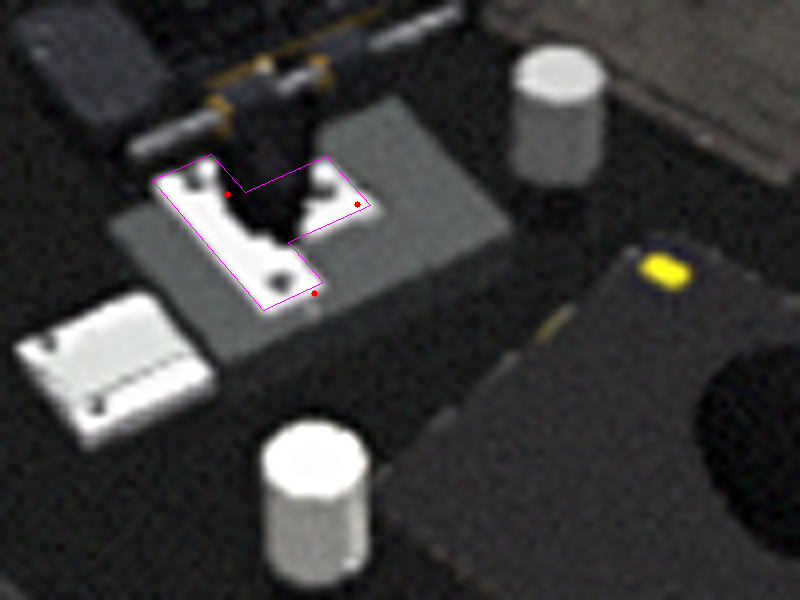

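Call:
arm_command(
  motion=[-0.6,1,0,0,0,0,0,-0.6,2,0,0,0,0,0,-0.6,3,0,0,0,0,0,-0.6,3.5,0,0,0,0,0,-0.6,4,0,0,0,0,0,-0.6,4.5,0,0,0,0,0,-0.6,5,0,0,0,0,0],
)

```text
t: 9.65
eef_pos: [522.6, 102.7, 57.9]
tcp_rot: [3.141, 0.0, -0.208]
ft_force: [-3.6, 0.9, 2.5]
opening: 0.201
```

Call:
arm_command(
  motion=[-0.6,0.7,0,0,0,0,0,-0.6,1.4,0,0,0,0,0,-0.6,2.1,0,0,0,0,0,-0.6,2.8,0,0,0,0,0,-0.6,3.5,0,0,0,0,0,-0.6,4,0,0,0,0,0],
)

```text
t: 10.25
eef_pos: [526.8, 101.8, 57.9]
tcp_rot: [-3.142, -0.0, -0.208]
ft_force: [-2.2, 0.5, 0.5]
opening: 0.199
```

Call:
arm_command(
  motion=[-0.6,0.5,0,0,0,0,0,-0.6,1,0,0,0,0,0,-0.6,1.5,0,0,0,0,0,-0.6,2,0,0,0,0,0],
)

```text
t: 10.65
eef_pos: [528.7, 101.4, 57.9]
tcp_rot: [3.142, -0.0, -0.208]
ft_force: [-0.2, -0.2, -0.4]
opening: 0.197
```

Call:
arm_command(
  motion=[-0.6,0.5,0,0,0,0,0,-0.6,1,0,0,0,0,0,-0.6,1.5,0,0,0,0,0],
)

```text
t: 10.95
eef_pos: [530.2, 101.2, 57.9]
tcp_rot: [3.142, -0.0, -0.208]
ft_force: [-0.2, -0.3, -0.9]
opening: 0.199
```

Call:
arm_command(
  motion=[-0.6,0.4,0,0,0,0,0,-0.6,0.8,0,0,0,0,0,-0.6,1,0,0,0,0,0],
)

```text
t: 11.25
eef_pos: [531.1, 100.9, 58.0]
tcp_rot: [3.142, -0.0, -0.208]
ft_force: [-0.1, 0.2, -0.4]
opening: 0.2
```

Run:
```python
from h import *
p,d=env.read_camera("scene"); im=p[:,:,::-1].copy(); cv2.imwrite("pics/scene4.png",im)
z=34+16
pl=fr((532.8,100.8),-101.9,[[-44,-28,z],[44,-28,z],[44,0,z],[17,0,z],[17,39,z],[-17,39,z],[-17,0,z],[-44,0,z]])
cv2.imwrite("pics/ov4.png",overlay(im,255,205,100,75,8,[(pl,(255,0,255),1)]))
```

```text
(no output)
```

View pics/ov4.png

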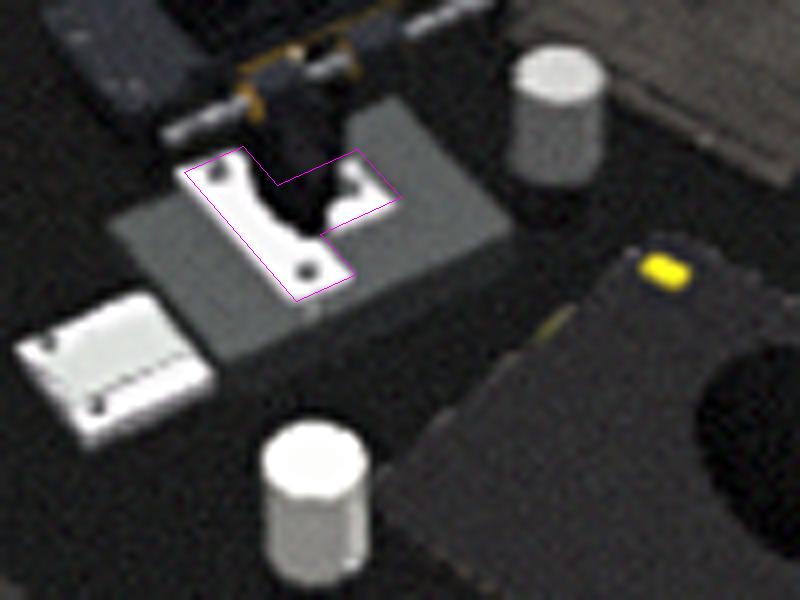

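Call:
arm_command(
  motion=[-0.6,0.4,0,0,0,0,0,-0.6,0.8,0,0,0,0,0,-0.6,0.8,0,0,0,0,0],
)

```text
t: 11.6
eef_pos: [531.9, 100.8, 57.9]
tcp_rot: [3.142, -0.0, -0.208]
ft_force: [1.1, 0.4, 0.3]
opening: 0.2
```

Call:
arm_command(
  motion=[-0.6,0.4,0,0,0,0,0,-0.6,0.7,0,0,0,0,0,-0.6,0.7,0,0,0,0,0],
)

```text
t: 11.9
eef_pos: [532.3, 100.7, 57.9]
tcp_rot: [3.141, 0.0, -0.208]
ft_force: [-0.2, 0.1, 0.7]
opening: 0.198
```

Call:
arm_command(
  motion=[-0.6,0.4,0,0,0,0,0,-0.6,0.8,0,0,0,0,0,-0.6,0.8,0,0,0,0,0],
)

```text
t: 12.2
eef_pos: [533.5, 100.5, 57.9]
tcp_rot: [-3.142, -0.0, -0.208]
ft_force: [0.4, -0.0, 0.4]
opening: 0.202
```

Call:
arm_command(
  motion=[-0.6,0.4,0,0,0,0,0,-0.6,0.7,0,0,0,0,0,-0.6,0.7,0,0,0,0,0],
)

```text
t: 12.5
eef_pos: [533.9, 100.3, 57.9]
tcp_rot: [3.142, 0.0, -0.208]
ft_force: [-0.1, -0.0, -0.4]
opening: 0.204
```

Call:
arm_command(
  motion=[-0.6,0.3,0,0,0,0,0,-0.6,0.5,0,0,0,0,0,-0.6,0.5,0,0,0,0,0],
)

```text
t: 12.8
eef_pos: [534.4, 100.2, 57.9]
tcp_rot: [3.141, 0.0, -0.208]
ft_force: [-0.0, 0.5, -0.3]
opening: 0.199
```

Run:
```python
from h import *
p,d=env.read_camera("scene"); im=p[:,:,::-1].copy(); cv2.imwrite("pics/scene5.png",im)
f=[]
for k in range(4):
    f.append(env.state()["ft_force"]); env.read_camera("top")
print(np.round(f,1))
z=34+16
pl=fr((531.8,101),-101.9,[[-44,-28,z],[44,-28,z],[44,0,z],[17,0,z],[17,39,z],[-17,39,z],[-17,0,z],[-44,0,z]])
cv2.imwrite("pics/ov5.png",overlay(im,255,205,100,75,8,[(pl,(255,0,255),1)]))
```

```text
[[-0.5  0.4 -1. ]
 [-1.4  0.8 -1.7]
 [-1.3  1.1 -1.1]
 [-0.9 -0.   0.1]]
```

View pics/ov5.png

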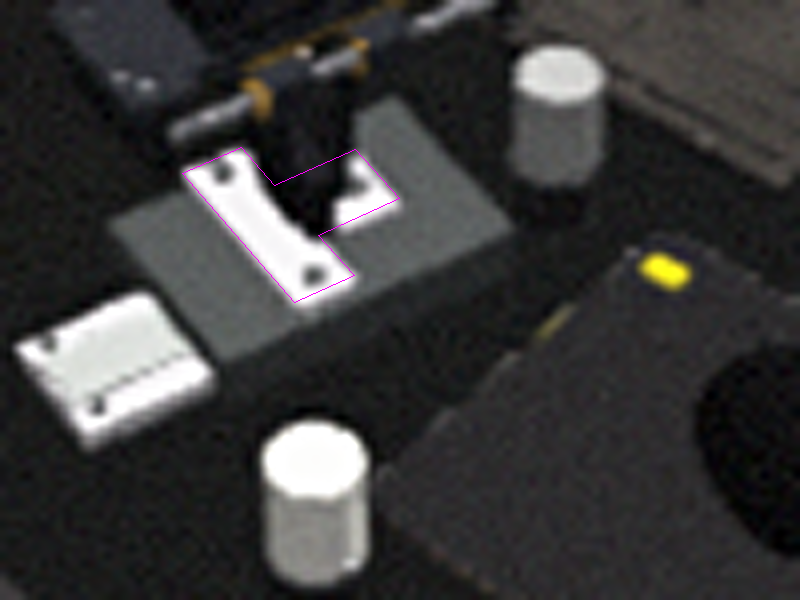

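Call:
arm_command(
  motion=[-0.6,0.3,0,0,0,0,0,-0.6,0.6,0,0,0,0,0,-0.6,0.8,0,0,0,0,0],
)

```text
t: 13.35
eef_pos: [535.0, 100.1, 57.8]
tcp_rot: [3.141, 0.0, -0.208]
ft_force: [-1.9, 1.4, -1.3]
opening: 0.203
```

Call:
arm_command(
  motion=[-0.6,0.3,0,0,0,0,0,-0.6,0.6,0,0,0,0,0,-0.6,0.8,0,0,0,0,0],
)

```text
t: 13.65
eef_pos: [535.5, 100.0, 57.8]
tcp_rot: [3.141, 0.001, -0.208]
ft_force: [-4.9, 1.5, 0.4]
opening: 0.199
```

Call:
arm_command(
  motion=[-0.6,0.3,0,0,0,0,0,-0.6,0.6,0,0,0,0,0,-0.6,0.6,0,0,0,0,0],
)

```text
t: 13.95
eef_pos: [535.9, 99.8, 57.9]
tcp_rot: [3.141, 0.002, -0.208]
ft_force: [-6.4, 2.4, 3.0]
opening: 0.201
```

Call:
arm_command(
  motion=[-0.6,-1.2,0,0,0,0,0,-0.6,-2.5,0,0,0,0,0,-0.5,-2.8,0,0,0,0,0,-0.5,-2.8,0,0,0,0,0],
)

```text
t: 14.35
eef_pos: [534.2, 100.3, 58.1]
tcp_rot: [-3.141, -0.001, -0.208]
ft_force: [-0.2, -0.9, -0.3]
opening: 0.247
```

Run:
```python
from h import *
p,d=env.read_camera("scene"); im=p[:,:,::-1].copy(); cv2.imwrite("pics/scene6.png",im)
print(env.state()["ft_force"].round(1),env.state()["opening"])
z=34+16
pl=fr((533.4,100.5),-101.9,[[-44,-28,z],[44,-28,z],[44,0,z],[17,0,z],[17,39,z],[-17,39,z],[-17,0,z],[-44,0,z]])
cv2.imwrite("pics/ov6.png",overlay(im,255,205,100,75,8,[(pl,(255,0,255),1)]))
```

```text
[0.1 0.3 0.1] 0.24556831785786534
```

View pics/ov6.png

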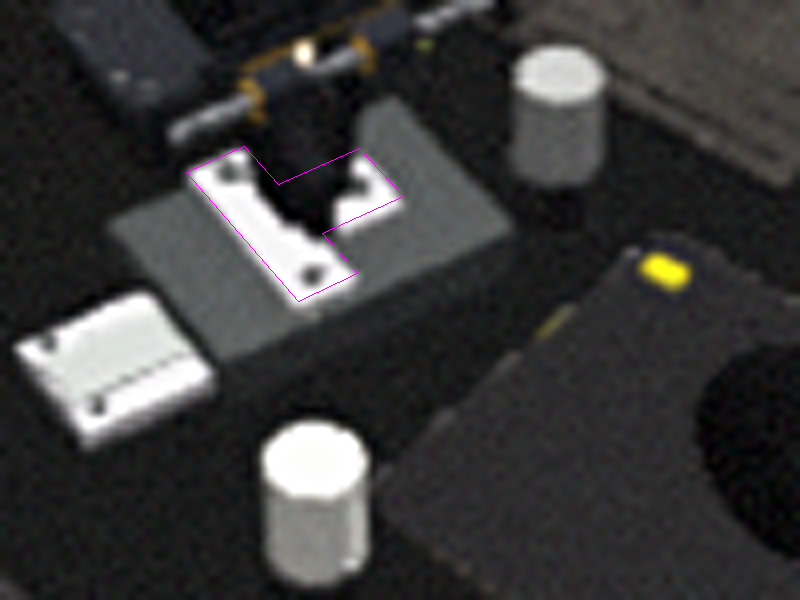

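Call:
arm_command(
  motion=[-0.3,0,0,0,0,0,0,-0.3,0,0,-10,0,0,0,-0.3,0,0,-25,0,0,0,-0.3,0,0,-45,0,0,0,-0.3,0,0,-70,0,0,0,0,0,0,-100,0,0,0,0,0,0,-120,0,0,0,0,0,-50,-120,0,0,0,0,0,-100,-120,0,0,0,0,0,-150,-120,0,0,0,0,0,-200,-120,0,0,0,0,0,-200,-120,0,0,0,0,0,-200,-120,0,0,0],
)

```text
t: 15.7
eef_pos: [574.6, 296.8, 178.0]
tcp_rot: [3.141, 0.0, -0.206]
ft_force: [-0.3, -0.1, -0.6]
opening: 0.5
```

Run:
```python
from h import *
p,d=env.read_camera("scene"); im=p[:,:,::-1].copy(); cv2.imwrite("pics/scene7.png",im)
p2,d2=env.read_camera("top"); cv2.imwrite("pics/top7.png",p2[:,:,::-1]); np.save("pics/top_d7.npy",d2); np.save("pics/scene_d7.npy",d)
z=34+16
pl=fr((533.4,100.5),-101.9,[[-44,-28,z],[44,-28,z],[44,0,z],[17,0,z],[17,39,z],[-17,39,z],[-17,0,z],[-44,0,z]])
cv2.imwrite("pics/ov7.png",overlay(im,255,205,100,75,8,[(pl,(255,0,255),1)]))
cv2.imwrite("pics/t7.png",cv2.resize(p2[190:310,200:360,::-1],None,fx=5,fy=5,interpolation=cv2.INTER_CUBIC))
```

```text
(no output)
```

View pics/ov7.png

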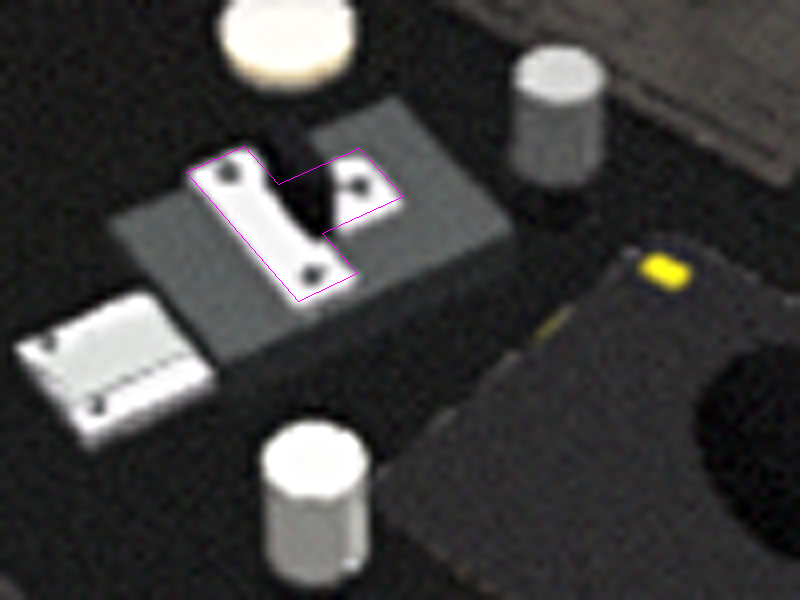

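View pics/t7.png

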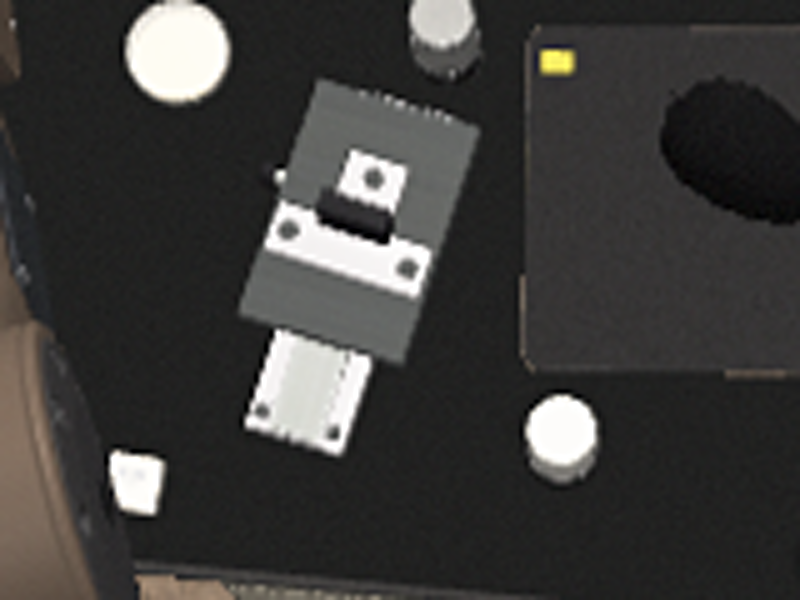

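Run:
```python
from h import *
v,u=np.mgrid[0:480,0:640]
for cam,Q,M,nm in(("top",C,T,"top_d7"),("scene",K,K["cam_to_world"],"scene_d7")):
    d=np.load(f"pics/{nm}.npy"); im=cv2.imread(f"pics/{cam}7.png")
    pc=np.stack([(u-Q["cx"])/Q["fx"]*d,(v-Q["cy"])/Q["fy"]*d,d],-1)@M[:3,:3].T+M[:3,3]
    o=np.array([533.4,100.5]); a=np.deg2rad(-101.9); X=np.array([np.cos(a),np.sin(a)]);Y=np.array([-X[1],X[0]])
    x=(pc[...,:2]-o)@X; y=(pc[...,:2]-o)@Y; z=pc[...,2]; ok=(d>0)&(z<70)&(z>10)
    dk=ok&(abs(x)<42)&(((y>-58)&(y<-35))|((y>20)&(y<70)&(abs(x)>24)))
    A=np.c_[x[dk],y[dk],np.ones(dk.sum())]; c=np.linalg.lstsq(A,z[dk],rcond=None)[0]
    res=z-(c[0]*x+c[1]*y+c[2]); print(cam,"deck",c.round(3),dk.sum(),res[dk].std().round(2))
    for n,m in(("left",(x>-41)&(x<-25)&(y>-25)&(y<-3)),("mid",(abs(x)<15)&(y>-25)&(y<-12)),("right",(x>25)&(x<41)&(y>-25)&(y<-3)),("tail",(abs(x)<14)&(y>18)&(y<36))):
        m=m&ok&(im.min(2)>150); print(n,m.sum(),np.median(res[m]).round(2),(res[m].std()/max(m.sum(),1)**.5).round(2))
i=cv2.imread("pics/top7.png"); a=ortho(i,50,533-75,533+75,100-75,100+75,4); cv2.imwrite("pics/o7.png",a)
```

```text
top deck [ 6.0000e-03 -3.0000e-03  3.9042e+01] 487 3.57
left 32 15.07 0.57
mid 53 12.02 0.49
right 36 10.29 0.58
tail 55 12.53 0.49
scene deck [-7.0000e-03  3.0000e-03  3.7951e+01] 230 2.58
left 15 12.55 0.58
mid 24 12.36 0.53
right 22 12.24 0.63
tail 22 11.7 0.46
```

View pics/o7.png

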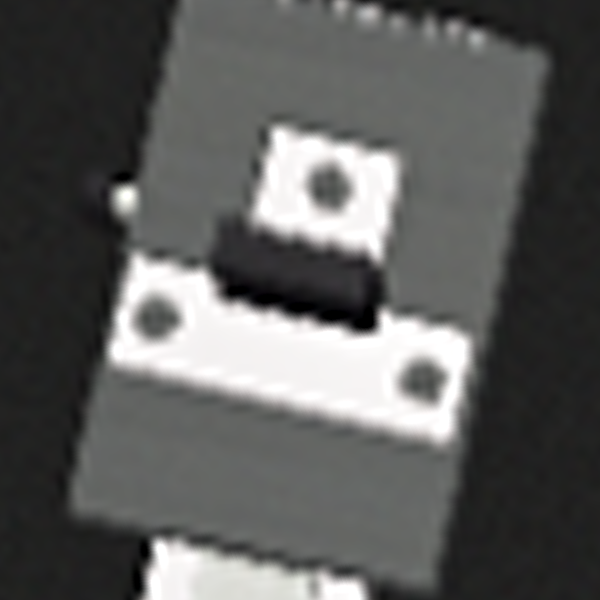

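```bash
cat > ht.py <<'E'
from h import *
import sys
tag=sys.argv[1]; N=int(sys.argv[2])
v,u=np.mgrid[0:480,0:640]
for cam,Q,M in(("top",C,T),("scene",K,K["cam_to_world"])):
    fr_=[env.read_camera(cam) for _ in range(N)]
    im=np.mean([f[0] for f in fr_],0)[:,:,::-1]; D=np.array([f[1] for f in fr_]); d=np.median(D,0); cv2.imwrite(f"pics/{cam}_{tag}.png",im); 
    pc=np.stack([(u-Q["cx"])/Q["fx"]*d,(v-Q["cy"])/Q["fy"]*d,d],-1)@M[:3,:3].T+M[:3,3]
    o=np.array([533.4,100.5]); a=np.deg2rad(-101.9); X=np.array([np.cos(a),np.sin(a)]);Y=np.array([-X[1],X[0]])
    x=(pc[...,:2]-o)@X; y=(pc[...,:2]-o)@Y; z=pc[...,2]; ok=(d>0)&(z<70)&(z>10)
    dk=ok&(abs(x)<42)&(((y>-58)&(y<-35))|((y>20)&(y<70)&(abs(x)>24)))
    c=np.linalg.lstsq(np.c_[x[dk],y[dk],np.ones(dk.sum())],z[dk],rcond=None)[0]
    res=z-(c[0]*x+c[1]*y+c[2]); print(cam,"deck",c.round(3),dk.sum(),res[dk].std().round(2))
    for n,m in(("left",(x>-41)&(x<-25)&(y>-25)&(y<-3)),("mid",(abs(x)<15)&(y>-25)&(y<-12)),("right",(x>25)&(x<41)&(y>-25)&(y<-3)),("tail",(abs(x)<14)&(y>18)&(y<36))):
        m=m&ok&(im.min(2)>150); print(n,m.sum(),np.median(res[m]).round(2),(res[m].std()/max(m.sum(),1)**.5).round(2))
    m=ok&(im.min(2)>150)&(abs(x)<40)&(y>-25)&(y<36)
    r=np.linalg.lstsq(np.c_[x[m],y[m],np.ones(m.sum())],res[m],rcond=None)[0]
    print("plane at feet L,R,T:",[float(np.round(r@[*p,1],2)) for p in((-34,-14),(34,-14),(0,28))])
print(env.state()["t"])
E
python3 ht.py a 12
```

```text
top deck [-1.0000e-03 -1.0000e-03  3.8736e+01] 485 1.16
left 34 13.8 0.2
mid 52 12.73 0.16
right 36 12.16 0.22
tail 53 12.5 0.18
plane at feet L,R,T: [13.24, 12.12, 12.05]
scene deck [-0.0000e+00  1.0000e-03  3.7781e+01] 231 0.87
left 20 13.62 0.25
mid 28 12.71 0.17
right 19 11.88 0.26
tail 22 12.12 0.29
plane at feet L,R,T: [13.52, 12.01, 12.27]
17.0[ WARN:0@12.817] global loadsave.cpp:1063 imwrite_ Unsupported depth image for selected encoder is fallbacked to CV_8U.
```

```bash
cat > dots.py <<'E'
from h import *
import sys
def dots(f,guess=((528.75,135.75),(513,69),(561.75,92.5)),z=50):
    i=cv2.imread(f); s=6
    a=ortho(i,z,458,608,25,175,s); g=cv2.GaussianBlur(cv2.cvtColor(a,cv2.COLOR_BGR2GRAY),(0,0),3)
    out=[]
    for X in guess:
        uu,vv=(175-X[1])*s,(608-X[0])*s
        for _ in range(4):
            r=30; x0,y0=int(round(uu)),int(round(vv)); w=np.clip(145-g[y0-r:y0+r+1,x0-r:x0+r+1].astype(float),0,None)
            yy,xx=np.mgrid[-r:r+1,-r:r+1]; w=w*(np.hypot(xx,yy)<26); uu=x0+(w*xx).sum()/w.sum(); vv=y0+(w*yy).sum()/w.sum()
        out.append((608-vv/s,175-uu/s))
    L,R,Tl=map(np.array,out); m=(L+R)/2
    q=np.array([[-34,-14],[34,-14],[0,28]],float); P=np.array(out)
    qc=q-q.mean(0); Pc=P-P.mean(0); a=np.arctan2((qc[:,0]*Pc[:,1]-qc[:,1]*Pc[:,0]).sum(),(qc*Pc).sum())
    Rm=np.array([[np.cos(a),-np.sin(a)],[np.sin(a),np.cos(a)]]); o=P.mean(0)-Rm@q.mean(0)
    print(f,"origin",o.round(2),"yaw",np.rad2deg(a).round(2),"res",(P-(q@Rm.T+o)).round(2).tolist())
if __name__=="__main__":
    for f in sys.argv[1:]: dots(f)
E
python3 dots.py pics/top_a.png
python3 - <<'E'
from h import *
from scipy.optimize import minimize
for f in("pics/top_a.png","pics/top0.png"):
    i=cv2.imread(f); a=ortho(i,38,440,640,20,180,4); g=cv2.GaussianBlur(cv2.cvtColor(a,cv2.COLOR_BGR2GRAY),(0,0),2).astype(float)
    # long sides: for each rail-y sample find transition along rail x
    o=np.array([540.5,98.7]); an=np.deg2rad(-101.9); X=np.array([np.cos(an),np.sin(an)]);Y=np.array([-X[1],X[0]])
    def val(P): return cv2.remap(g.astype(np.float32),((180-P[:,1])*4).astype(np.float32)[:,None],((640-P[:,0])*4).astype(np.float32)[:,None],1).ravel()
    def edges(ax,n,N,rng):
        r=[]
        for t in rng:
            k=np.linspace(-6,6,121); P=o+ax*t+np.outer(N+k,n); w=val(P); j=np.argmin(np.gradient(cv2.GaussianBlur(w[:,None],(1,0+21),3).ravel() if 0 else w)); r.append((t,N+k[j]))
        r=np.array(r); c=np.polyfit(r[:,0],r[:,1],1)
        for _ in range(3):
            e=abs(np.polyval(c,r[:,0])-r[:,1]); q=e<max(.7,2*np.median(e)); c=np.polyfit(r[q,0],r[q,1],1)
        return c
    yr=[t for t in range(-62,62,2) if not -30<t<35] 
    a1=edges(Y,X,47,yr); a2=edges(Y,-X,47,[t for t in yr if not 0<t<45]); b1=edges(X,-Y,69.5,[*range(-42,-30,2),*range(28,43,2)]); b2=edges(X,Y,69.5,range(-40,41,2))
    print(f,"slopes deg",np.rad2deg([a1[0],a2[0],b1[0],b2[0]]).round(2),"offs",a1[1].round(2),a2[1].round(2),b1[1].round(2),b2[1].round(2))
E
```

```text
pics/top_a.png origin [533.98  99.4 ] yaw -103.23 res [[0.15, 0.31], [0.09, -0.3], [-0.24, -0.01]]
pics/top_a.png slopes deg [ 0.32 -0.55  0.29  1.16] offs 46.64 47.79 69.9 70.74
pics/top0.png slopes deg [ 0.34 -0.69  0.69  1.26] offs 46.77 47.84 69.89 70.66
```

Both cameras agree that the cone foot sits about 1.3 mm high, while the other two are home. The plate is roughly 1 mm too far along +x and yawed about 0.9° off. I'll nudge it lightly along −x, with the gripper turned a quarter turn so it straddles the handle lengthwise.

Call:
arm_command(
  motion=[0.1,0,20,0,0,0,8,0.1,0.2,45,0,0,0,16,0.1,0.4,75,0,0,0,24,0.1,0.5,105,0,0,0,32,0.1,0.6,135,0,0,0,40,0.1,0.8,160,0,0,0,48,0.1,1,185,0,0,0,56,0.1,1,201.5,0,0,0,64,0.1,1,201.5,0,0,0,72,0.1,1,201.5,10,0,0,80,0.1,1,201.5,30,0,0,88,0.1,1,201.5,50,0,0,90.4,0.1,1,201.5,58,0,0,90.4,0.1,1,201.5,58,0,0,90.4,0.1,1,201.5,58,0,0,90.4],
)

```text
t: 18.5
eef_pos: [534.8, 98.7, 120.5]
tcp_rot: [-3.141, 0.0, -1.784]
ft_force: [-0.1, 0.1, 1.2]
opening: 0.548
```

Run:
```python
from h import *
s=env.state(); print({k:np.round(s[k],3) for k in("t","joints","eef_pos","tcp_rot","ft_force","opening")})
p,d=env.read_camera("scene"); im=p[:,:,::-1].copy(); cv2.imwrite("pics/scene8.png",im)
yw=np.rad2deg(s["tcp_rot"][2]); e=s["eef_pos"]
f=fr(e[:2],yw,[[-26,0,e[2]],[26,0,e[2]]])
h=fr((534,99.4),-103.2,[[-20,-7,86],[20,-7,86],[20,7,86],[-20,7,86]])
cv2.imwrite("pics/ov8.png",overlay(im,255,195,100,75,8,[(f,(0,255,255),0),(h,(255,0,255),1)]))
```

```text
{'t': np.float64(18.5), 'joints': array([ 0.061,  0.495,  1.859, -0.   ,  0.787,  1.845]), 'eef_pos': array([534.83 ,  98.732, 120.483]), 'tcp_rot': array([-3.141,  0.   , -1.784]), 'ft_force': array([-0.115,  0.111,  1.213]), 'opening': np.float64(0.548)}
```

View pics/ov8.png

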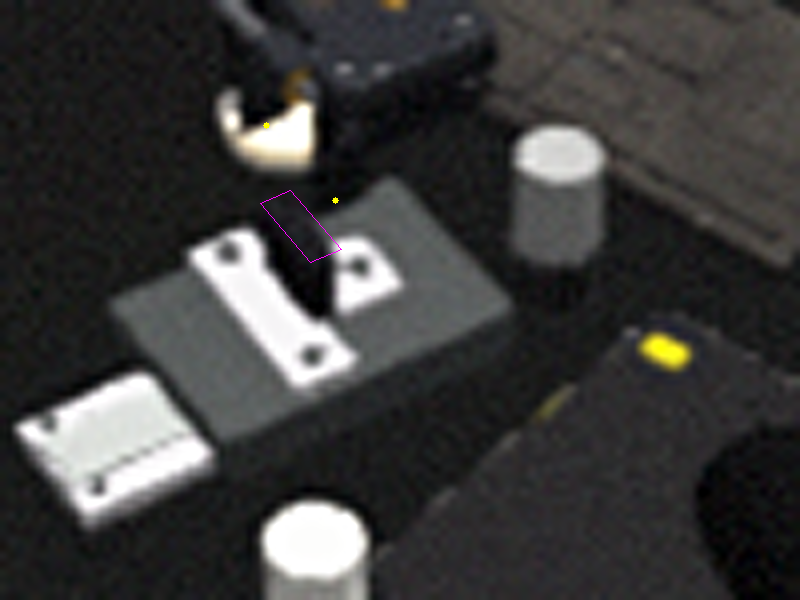

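Call:
arm_command(
  motion=[0.1,0,0,15,0,0,0,0.1,0,0,28,0,0,0,0.1,0,0,33,0,0,0,0.1,0,0,38,0,0,0,0.1,0,0,42,0,0,0,0.1,0,0,42,0,0,0],
)

```text
t: 19.15
eef_pos: [534.4, 98.7, 77.6]
tcp_rot: [3.141, -0.0, -1.785]
ft_force: [-0.9, -0.5, 0.9]
opening: 0.549
```

Call:
arm_command(
  motion=[0.1,0,0,8,0,0,0,0.1,0,0,16,0,0,0,0.1,0,0,20,0,0,0,0.1,0,0,20,0,0,0,0.1,0,0,20,0,0,0],
)

```text
t: 19.65
eef_pos: [534.5, 98.7, 57.8]
tcp_rot: [3.141, -0.0, -1.785]
ft_force: [0.8, -0.2, 0.7]
opening: 0.545
```

Call:
arm_command(
  motion=[0.1,-1,0,0,0,0,0,0.1,-2,0,0,0,0,0,0.1,-3,0,0,0,0,0,0.1,-4,0,0,0,0,0,0.1,-4,0,0,0,0,0],
)

```text
t: 20.15
eef_pos: [535.4, 102.7, 58.0]
tcp_rot: [-3.141, -0.0, -1.785]
ft_force: [-0.2, 0.8, 0.2]
opening: 0.55
```

Call:
arm_command(
  motion=[0.1,-0.5,0,0,0,0,0,0.1,-1,0,0,0,0,0,0.1,-1,0,0,0,0,0],
)

```text
t: 20.45
eef_pos: [535.6, 103.6, 57.9]
tcp_rot: [-3.142, -0.0, -1.785]
ft_force: [0.7, 0.3, 0.7]
opening: 0.549
```

Call:
arm_command(
  motion=[0.1,-0.3,0,0,0,0,0,0.1,-0.6,0,0,0,0,0,0.1,-0.6,0,0,0,0,0],
)

```text
t: 20.75
eef_pos: [535.7, 104.2, 57.9]
tcp_rot: [3.142, -0.0, -1.786]
ft_force: [-0.6, -0.2, -0.3]
opening: 0.546
```

Call:
arm_command(
  motion=[0.1,-0.3,0,0,0,0,0,0.1,-0.5,0,0,0,0,0,0.1,-0.5,0,0,0,0,0],
)

```text
t: 21.05
eef_pos: [535.8, 104.7, 57.9]
tcp_rot: [-3.142, -0.0, -1.785]
ft_force: [0.1, -1.3, -0.4]
opening: 0.551
```

Call:
arm_command(
  motion=[0.1,-0.3,0,0,0,0,0,0.1,-0.5,0,0,0,0,0,0.1,-0.5,0,0,0,0,0],
)

```text
t: 21.35
eef_pos: [535.8, 105.1, 57.9]
tcp_rot: [3.142, -0.0, -1.785]
ft_force: [-0.4, -0.6, 0.4]
opening: 0.554
```

Call:
arm_command(
  motion=[0.1,-0.3,0,0,0,0,0,0.1,-0.4,0,0,0,0,0,0.1,-0.4,0,0,0,0,0],
)

```text
t: 21.65
eef_pos: [536.0, 105.5, 57.9]
tcp_rot: [3.142, -0.0, -1.786]
ft_force: [0.3, -0.6, 0.8]
opening: 0.551
```

Call:
arm_command(
  motion=[0.1,-0.3,0,0,0,0,0,0.1,-0.5,0,0,0,0,0,0.1,-0.5,0,0,0,0,0],
)

```text
t: 21.95
eef_pos: [536.1, 106.1, 57.9]
tcp_rot: [-3.142, -0.0, -1.785]
ft_force: [-1.3, -0.9, -0.4]
opening: 0.549
```

Call:
arm_command(
  motion=[0.1,-0.3,0,0,0,0,0,0.1,-0.4,0,0,0,0,0,0.1,-0.4,0,0,0,0,0],
)

```text
t: 22.25
eef_pos: [536.2, 106.4, 57.9]
tcp_rot: [-3.142, -0.0, -1.785]
ft_force: [-0.8, -0.6, 0.6]
opening: 0.552
```

```bash
cat > sc.py <<'E'
from h import *
import sys
tag=sys.argv[1]
a=np.mean([env.read_camera("scene")[0] for _ in range(3)],0)[:,:,::-1].astype(np.uint8).copy(); cv2.imwrite(f"pics/sc_{tag}.png",a)
cv2.imwrite(f"pics/scz_{tag}.png",overlay(a,255,205,100,75,8,[]))
s=env.state(); print(s["ft_force"].round(1),s["t"])
E
python3 sc.py b
```

```text
[-1.   0.2 -0.2] 22.4
```

View pics/scz_b.png

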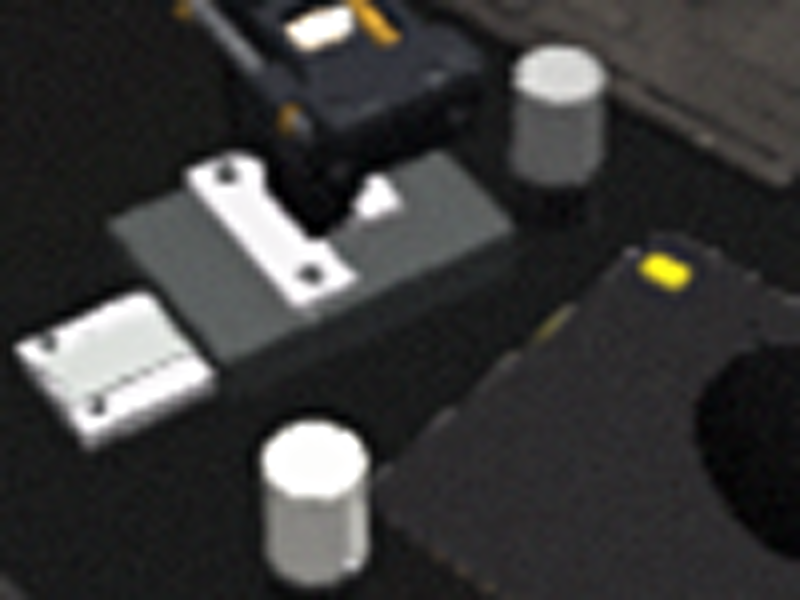

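Call:
arm_command(
  motion=[0.1,-0.3,0,0,0,0,0,0.1,-0.5,0,0,0,0,0,0.1,-0.5,0,0,0,0,0],
)

```text
t: 22.7
eef_pos: [536.2, 106.9, 57.9]
tcp_rot: [3.142, -0.0, -1.785]
ft_force: [-1.4, -0.8, -0.6]
opening: 0.549
```

Call:
arm_command(
  motion=[0.1,-0.3,0,0,0,0,0,0.1,-0.4,0,0,0,0,0,0.1,-0.4,0,0,0,0,0],
)

```text
t: 23.0
eef_pos: [536.3, 107.2, 57.9]
tcp_rot: [3.142, -0.0, -1.785]
ft_force: [-1.3, -3.1, 1.6]
opening: 0.549
```

Call:
arm_command(
  motion=[0.1,-0.3,0,0,0,0,0,0.1,-0.4,0,0,0,0,0,0.1,-0.4,0,0,0,0,0],
)

```text
t: 23.3
eef_pos: [536.4, 107.3, 57.9]
tcp_rot: [3.141, -0.001, -1.785]
ft_force: [-1.6, -6.5, 1.6]
opening: 0.55
```

Call:
arm_command(
  motion=[0.1,1.5,0,0,0,0,0,0.1,3,0,0,0,0,0,0.1,3,0,0,0,0,0],
)

```text
t: 23.6
eef_pos: [535.9, 104.7, 57.9]
tcp_rot: [-3.141, 0.0, -1.786]
ft_force: [0.5, 0.4, -0.6]
opening: 0.546
```

```bash
sed -i 's/(("top",C,T),("scene",K,K\["cam_to_world"\]))/[q for q in (("top",C,T),("scene",K,K["cam_to_world"])) if len(sys.argv)<4 or q[0]==sys.argv[3]]/' ht.py; python3 ht.py b 16 scene 2>/dev/null
```

```text
scene deck [-2.0000e-03  2.0000e-03  3.7787e+01] 193 0.7
left 17 11.54 0.23
mid 28 11.47 0.14
right 23 11.68 0.24
tail 6 11.99 0.55
plane at feet L,R,T: [11.68, 11.65, 12.1]
24.4
```

Call:
arm_command(
  motion=[0.1,2,0,0,0,0,0,0.1,3,0,0,0,0,0,0.1,3,0,-5,0,0,0,0.1,3,0,-15,0,0,0,0.1,3,0,-30,0,0,0,0.1,3,0,-50,0,0,0,0.1,3,0,-80,0,0,0,0.1,3,0,-120,0,0,0,0.1,-40,0,-120,0,0,0,0.1,-90,0,-120,0,0,0,0.1,-140,0,-120,0,0,0,0.1,-190,0,-120,0,0,0,0.1,-190,0,-120,0,0,0,0.1,-190,0,-120,0,0,0],
)

```text
t: 25.8
eef_pos: [575.8, 291.2, 178.2]
tcp_rot: [3.142, -0.0, -1.783]
ft_force: [-0.4, -0.8, 0.3]
opening: 0.548
```

```bash
python3 ht.py c 14 2>/dev/null; python3 dots.py pics/top_a.png pics/top_c.png
python3 - <<'E'
from h import *
i=cv2.imread("pics/top_c.png"); j=cv2.imread("pics/scene_c.png")
cv2.imwrite("pics/cz.png",np.hstack([cv2.resize(i[190:280,220:340],(400,300)),cv2.resize(j[205:280,255:355],(400,300))]))
E
```

```text
top deck [0.0000e+00 1.0000e-03 3.8985e+01] 485 1.17
left 33 11.63 0.2
mid 52 11.93 0.14
right 36 11.78 0.24
tail 54 11.55 0.17
plane at feet L,R,T: [11.84, 11.62, 11.55]
scene deck [1.0000e-03 2.0000e-03 3.7809e+01] 231 0.81
left 16 12.09 0.32
mid 27 11.08 0.16
right 22 11.95 0.23
tail 25 12.1 0.23
plane at feet L,R,T: [11.7, 12.08, 11.84]
27.2
pics/top_a.png origin [533.98  99.4 ] yaw -103.23 res [[0.15, 0.31], [0.09, -0.3], [-0.24, -0.01]]
pics/top_c.png origin [533.75 100.48] yaw -102.44 res [[-0.01, 0.47], [0.1, -0.27], [-0.08, -0.2]]
```

View pics/cz.png

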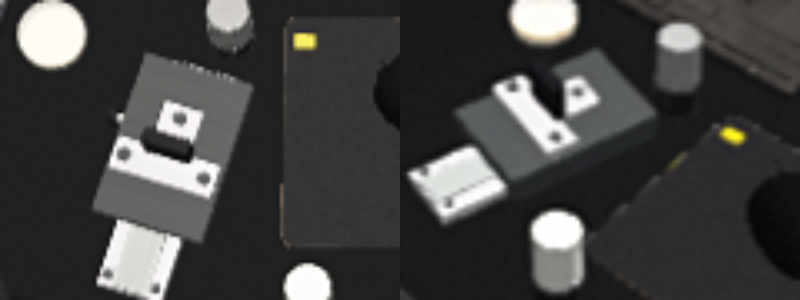

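View pics/scene_c.png

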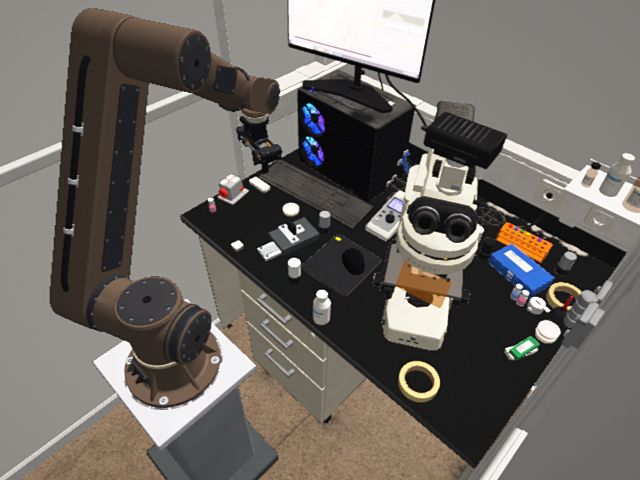

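All three feet are level: the plate stands about 12 mm above the deck, as it should when home. Its yaw matches the rail, and nothing else has moved. Handing in.

```bash
python3 -c "
from cell import env
print(env.job_done(), env.state()['t'])"
```

```text
the job is handed in; nothing more can be done
the job is handed in; nothing more can be done
```

The stage top is back on the carriage with all three ball feet home. The gripper has let go and is clear, and I handed the job in at about 27 s.

- **Placing and feeling:** I gripped the handle and set the feet on the deck about 15 mm short of the seats. Then I opened the fingers and pushed the plate along the rail at about 1–4 N until the push rose to about 7 N.
- **First check failed:** both cameras showed the cone foot about 1.3 mm high, with the plate yawed about 1° and about 1 mm off along the rail's x. A light nudge along −x, 3 N rising to 6.5 N as it stopped, let the foot drop in.
- **Last checks:** the plate top stands 11.6–12.1 mm above the deck at all three feet in both cameras (12 mm is home, 16 mm is on the deck). Plate yaw is −102.4°, against about −102.3° for the rail. The full scene view shows the other things still in place.
- **Disagreement:** positions from the cameras and from the robot's own contact differed by about 1–2 mm, within the stated calibration error.

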